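# Shim the lamp-arm pivot and sort the leftover hardware

## Task

Sort the loose lamp-arm hardware. Put on the pivot post the two spacer rings that together exactly fill its thick shank from the flange up to the start of the thin end, the wider ring at the bottom. Lay the leftover ring flat in the square tray, the hex nut flat in the round pot and the flat link bar in the long trough.

Things in the scene. Friction and masses are not known exactly. Their poses are not given: they have to be found in the camera images.
- pivot: lamp-arm pivot, fixed: grey round flange 90 mm diameter, 12 mm thick, with an upright steel post at its centre. Thick shank, 18 mm diameter, from the flange (12 mm above the bench) to where the thin end begins (42 mm): 30 mm long, its last 4 mm tapering to 10 mm. Thin dark end, 10 mm diameter, bevelled tip, up to 64 mm. Origin on the post's axis at bench level, z up.
- trough: the long, rectangular blue open tray, fixed to the bench: 86 mm outside along its x, 150 mm along its y (the long way), 30 mm high, walls and floor 3 mm. Origin at the centre of its underside.
- square_tray: the square blue open tray, fixed to the bench: 110 x 110 mm outside, 30 mm high, walls and floor 4 mm. Origin at the centre of its underside.
- round_pot: the round blue open pot, fixed to the bench: 116 mm outside diameter at the rim, 35 mm high, wall 3 mm, floor 4 mm thick. Origin at the centre of its underside.
- spacer_wide: the widest and thinnest spacer: plain steel ring (spacer) lying flat; 60 mm outside diameter, bore 22 mm, 12 mm thick. Origin at the centre of its underside, z up.
- spacer_mid: the middle spacer: plain steel ring (spacer) lying flat; 48 mm outside diameter, bore 22 mm, 18 mm thick. Origin at the centre of its underside, z up.
- spacer_tall: the narrowest and thickest spacer: plain steel ring (spacer) lying flat; 36 mm outside diameter, bore 22 mm, 24 mm thick. Origin at the centre of its underside, z up.
- link: flat aluminium link bar with round ends and two dark eyes, lying flat: 90 mm long (its x), 24 mm wide (its y), 8 mm thick. Origin at the centre of its underside.
- nut: big steel hex nut lying flat: 36 mm across flats (its x axis is square to one pair of flats, the others at 60 degree steps), 42 mm across corners, 18 mm high, dark bore. Origin at the centre of its underside.
Things that resemble listed ones, but are neither listed nor needed, are in the scene too. Leave any black or green look-alike of the spacer_wide alone.

How it is judged:
By the outcome, as a careful person would: the job done as asked, in the order asked, and still so for the second after the job is handed in, with the robot touching nothing.
It also fails if it takes over 112 s, if anything falls off the work surface, if the arm or the gripper's body presses on something with over 40 N, if the wrist force passes 120 N, or if a joint passes its speed limit or range.

## Robot

A 7-joint arm with a two-finger parallel gripper is mounted at the origin on the work surface. World frame = base frame: x ahead of the robot, y to its left, z up, the work surface at z = 0. Lengths are in m, angles in rad, forces in N, time in s.
With the tool pointing down it reaches from about 0.425 to 0.975 m from the base axis. Payload 16.7 kg.
Tool frame: the origin (TCP) lies midway between the tips of the shut fingers; the grasp point (between the pads) lies 19 mm behind it (bot.grip_depth is the distance from the TCP to the grasp point, in m); z points along the fingers, y is the line along which they close (so a half turn about z gives the same grasp; the last joint's range is limited). The gripper opens to 85 mm and grips with 20 to 120 N. Pads are 22 mm wide; open, the fingers measure 114 mm over their backs; the gripper's body (76 mm by 85 mm) begins 54 mm behind the grasp point. The pads swing forward as they close: fully open they stand 13 mm farther back than shut.
Start: joints at [-1.492, 0.426, 0.074, 1.606, -0.034, 1.111, -0.067], TCP at [0.152, 0.658, 0.231] pointing down, gripper open.
Joint ranges: [-2.85, 2.85], [-0.5, 2.14], [-1.23, 1.37], [0.21, 2.46], [-1.02, 4.16], [0.16, 2.05], [-2.73, 2.73]. Speed limits (rad/s): [1.89, 1.89, 2.39, 2.39, 3.01, 3.01, 3.01].

## Interface

Orientations are given as a unit quaternion [w, x, y, z].
In Python, from cell import bot gives the robot as it stands.
- The arm moves only by the shell command python3 -m crank 'ROWS' [FORCE]. ROWS is rows parted by semicolons, their numbers by spaces, 1 to 10 of them, each of 7 numbers: the opening from 0.0 (shut) to 1.0 (fully open), then dx, dy, dz in m, then a rotation vector rx, ry, rz in rad; each row is the pose to reach, as a shift and turn from the pose commanded when the command began, along the tool's axes at that moment; what a row does not reach only later rows make up. A row lasts 1/10 s, in which the tool goes at most 0.05 m and 0.15 rad, less where a joint would pass 70% of its speed; a pose out of reach is approached as far as the arm can. The fingers move at their own pace and stop on an object; FORCE is the grip in N (left out, the last holds). Time passes only in rows, so rows that do not move let the fingers close. It prints the time, the measured TCP pose, the force, the opening and the grip force at its end.
- bot.read_state(): the state, without advancing time (a new reading comes with each control period).
- bot.grab_frame(name): name is "scene" or "top"; returns a dict with "color" (420x560x3 uint8, red, green, blue), "vertical_fov" (degrees; the focal length in pixels is half the picture's height over the tangent of half this angle, whatever the lens; pixels are square), "cx", "cy" (the principal point, pixels), "extrinsics" (4x4, takes a point from world to camera coordinates). Camera axes: x right, y up, looking along -z (the intrinsics and any distortion apply to the point x, -y, -z); pixel columns grow to the right and rows downward; lengths in m; the calibration is good to about 2 mm. A picture is of the moment at which its call begins. There is no depth.
- bot.hand_in(): hands the job in; it is judged then, once.
Trained networks look in a picture, given as the dict that the camera call returned (one of the last four; its "shot" number tells which), for a name from the list of things; names that differ only in an ending like _2 or _b are one class to them, and where a whole thing is asked for, a point or a joint stands for the part that bears it (a point fixed in the world has none). Each returns a list of dicts, best first, with "confidence" (0 to 1); they miss things now and then, are a little off and sometimes report something else, mostly with a low value. They report only what shows in the picture. A call takes as long as a camera call. They do not tell look-alikes from the thing itself.
- bot.masks_of(picture, query): "mask" (420x560 bool, what is visible of it) and "rect" ([left, top, width, height] in pixels, round what is visible of it).
- bot.pinpoint(picture, query): "centre" ([row, column] in pixels: a listed point, or the origin of a listed thing).
The state is a dict: "time_s": time; "q": joint angles; "qd": joint speeds; "tau": joint torques, N m; "tcp_pos": TCP position; "ee_rot": TCP orientation; "contact_force": force on the tool from outside, world axes, zero at the start; "torque": the same for the moment, N m; "width": opening from 0.0 (shut) to 1.0 (fully open); "finger_force": force on a finger pad.
Only numpy, scipy, OpenCV 4.12 (cv2) and the standard library are available. Lean on these libraries where they do the work, as an engineer would, in place of code of your own. Each camera call takes 0.05 s, during which the arm holds its last target. There are 200 camera calls.

## Working session

There is one attempt and no reset: what is moved stays moved. The work goes in short steps, Python scripts to look and compute and a shell command to move; the robot and the scene stay as the last step left them, time stands still between calls to the robot, and variables do not carry over. Pictures are saved under pics/ and viewed, at most 14 in all, crops included, and the job is handed in when it is done.

```bash
ls; mkdir -p pics
python3 - <<'E'
from cell import bot
import cv2
for n in ("scene","top"):
    f=bot.grab_frame(n); cv2.imwrite(f"pics/{n}0.png",f["color"][:,:,::-1])
    print(n,f["vertical_fov"],f["cx"],f["cy"],f["extrinsics"].round(4).tolist(),[k for k in f])
    for q in "pivot trough square_tray round_pot spacer_wide spacer_mid spacer_tall link nut".split():
        print(q,[([round(x) for x in d["centre"]],round(d["confidence"],2)) for d in bot.pinpoint(f,q)])
    print({k:f[k] for k in f if k not in("color","extrinsics")})
s=bot.read_state();print(s)
E
```

```text
pics
scene 49.7494681008495 277.71138901080167 215.53251455409654 [[0.3785, 0.9255, -0.0143, -0.1701], [-0.7807, 0.3275, 0.5322, 0.3573], [0.4972, -0.1902, 0.8465, -1.3082], [0.0, 0.0, 0.0, 1.0]] ['color', 'vertical_fov', 'cx', 'cy', 'extrinsics', 'shot']
pivot [([307, 105], 0.72)]
trough [([257, 374], 0.67)]
square_tray [([182, 435], 0.76)]
round_pot [([294, 259], 0.89)]
spacer_wide [([190, 163], 0.72), ([264, 173], 0.69), ([211, 202], 0.66), ([227, 167], 0.65), ([253, 375], 0.18)]
spacer_mid [([158, 354], 0.85)]
spacer_tall [([237, 220], 0.49)]
link [([218, 279], 0.89)]
nut [([202, 326], 0.48)]
{'vertical_fov': 49.7494681008495, 'cx': 277.71138901080167, 'cy': 215.53251455409654, 'shot': 1}
top 43.31397388357382 279.7269141120373 209.81447412001344 [[0.0057, -1.0, 0.0027, -0.0112], [0.9945, 0.006, 0.1047, -0.4641], [-0.1047, 0.0021, 0.9945, -1.3531], [0.0, 0.0, 0.0, 1.0]] ['color', 'vertical_fov', 'cx', 'cy', 'extrinsics', 'shot']
pivot [([186, 441], 0.94)]
trough [([145, 212], 0.57)]
square_tray [([188, 127], 0.63)]
round_pot [([149, 320], 0.69)]
spacer_wide [([245, 378], 0.83), (
[... 288 characters left out ...]
: 2}
{'time_s': 1.0, 'q': array([-1.49251329,  0.42608998,  0.07389704,  1.60601131, -0.03410426,
        1.11082724, -0.06707889]), 'qd': array([ 0.00077272,  0.00245507, -0.00054424,  0.00027137,  0.00012417,
       -0.00015495, -0.00228533]), 'tau': array([ 2.47546768e-04, -9.49550843e+01,  3.75664964e+00, -4.63896132e+01,
        1.89508108e-02,  2.34700470e-03, -2.85298518e-05]), 'tcp_pos': array([0.15243257, 0.65751043, 0.23130339]), 'ee_rot': array([-2.06608840e-05,  1.13663471e-01,  9.93519307e-01, -3.77697416e-05]), 'contact_force': array([-0.11025738,  0.44451647,  0.36270425]), 'torque': array([0.01939832, 0.003431  , 0.04370849]), 'finger_force': 0.0, 'width': 0.9988025689983108}
```

View pics/scene0.png

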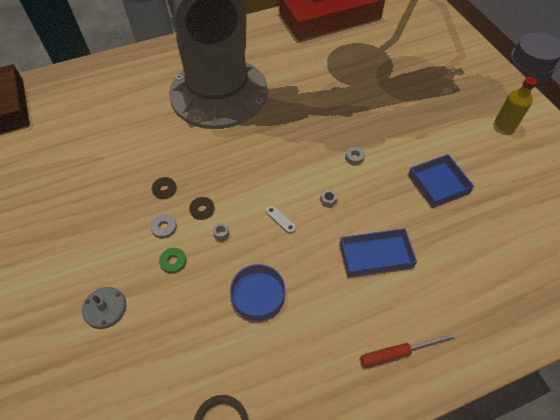

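View pics/top0.png

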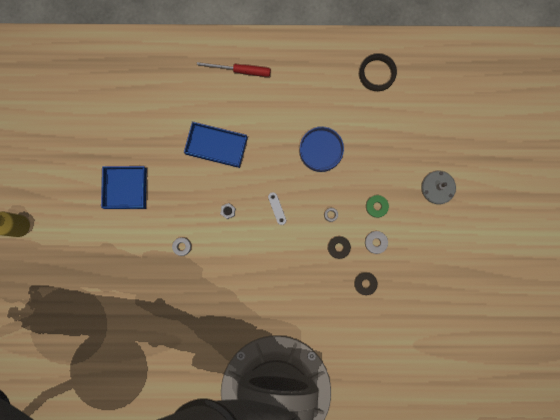

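The steel wide ring is at scene (row 226, col 163) and top (243, 377). Its look-alikes are green at top (206, 377) and black at top (247, 339) and (284, 366). The tall ring is at top (214, 331), the mid ring at (246, 182), the nut at (211, 228), the link at (208, 277) and the pivot at (187, 439). 12+18=30, so wide and mid go on the post and tall is left over.

```bash
cat > lib.py <<'E'
import numpy as np, cv2
from scipy.optimize import least_squares
from scipy.spatial.transform import Rotation as R
from cell import bot
def proj(f,P):
    E=f["extrinsics"]; c=np.atleast_2d(P)@E[:3,:3].T+E[:3,3]
    F=f["color"].shape[0]/2/np.tan(np.radians(f["vertical_fov"]/2))
    return np.c_[f["cx"]+F*c[:,0]/-c[:,2], f["cy"]-F*c[:,1]/-c[:,2]]
t=np.linspace(0,2*np.pi,72,endpoint=False)
disc=lambda r:np.c_[r*np.cos(t),r*np.sin(t)]
hexa=lambda a:np.c_[np.cos(np.arange(6)*np.pi/3+np.pi/6),np.sin(np.arange(6)*np.pi/3+np.pi/6)]*a/np.sqrt(3)
box=lambda a,b:np.array([[a,b],[-a,b],[-a,-b],[a,-b]])/2
SH={"pivot":(disc(.045),.012),"trough":(box(.086,.15),.03),"square_tray":(box(.11,.11),.03),"round_pot":(disc(.058),.035),
 "spacer_wide":(disc(.03),.012),"spacer_mid":(disc(.024),.018),"spacer_tall":(disc(.018),.024),
 "link":(np.r_[disc(.012)+[.033,0],disc(.012)-[.033,0]],.008),"nut":(hexa(.036),.018)}
def hull(f,name,x,y,z,yaw=0):
    s,h=SH[name]; c,n=np.cos(yaw),np.sin(yaw); s=s@np.array([[c,n],[-n,c]])+[x,y]
    P=np.r_[np.c_[s,np.full(len(s),z)],np.c_[s,np.full(len(s),z+h)]]
    return cv2.convexHull(proj(f,P).astype(np.float32))
def cen(h):
    m=cv2.moments(h); return np.array([m["m10"],m["m01"]])/m["m00"]
def ray(f,uv,z):
    g=lambda p:(proj(f,[p[0],p[1],z])[0]-uv)
    return least_squares(g,[.6,0]).x
def mask(f,name,near):
    D=[d for d in bot.masks_of(f,name)]
    if not D: return None
    def c(d): r=d["rect"]; return np.array([r[0]+r[2]/2,r[1]+r[3]/2])
    d=min(D,key=lambda d:np.linalg.norm(c(d)-near))
    if np.linalg.norm(c(d)-near)>25: return None
    k=cv2.findContours(d["mask"].astype(np.uint8),cv2.RETR_EXTERNAL,cv2.CHAIN_APPROX_NONE)[0]
    k=max(k,key=cv2.contourArea); m=np.zeros(d["mask"].shape,np.uint8); cv2.drawContours(m,[k],-1,1,-1); return m
def step(xyz,yaw=None):
    """shift and turn in tool axes to put the TCP at xyz, tool y axis along yaw (mod pi)"""
    s=bot.read_state(); w=s["ee_rot"]; M=R.from_quat([w[1],w[2],w[3],w[0]]).as_matrix()
    d=M.T@(np.array(xyz)-s["tcp_pos"]); rz=0
    if yaw is not None:
        cur=np.arctan2(M[1,1],M[0,1]); rz=-((yaw-cur+np.pi/2)%np.pi-np.pi/2)
    return d.round(4).tolist(), round(float(rz),3), "q7",s["q"][6].round(2)
E
cat > meas.py <<'E'
from lib import *
fs,ft=bot.grab_frame("scene"),bot.grab_frame("top")
near={"pivot":((104,307),(439,187)),"trough":((377,253),(216,145)),"square_tray":((440,181),(125,188)),"round_pot":((258,293),(321,149)),"spacer_wide":((163,226),(376,243)),"spacer_mid":((355,156),(182,246)),"spacer_tall":((221,232),(331,214)),"link":((280,219),(277,208)),"nut":((329,199),(228,211))}
for n,(a,b) in near.items():
    ms,mt=mask(fs,n,a),mask(ft,n,b)
    if ms is None or mt is None: print(n,"missing",ms is None,mt is None)
    L=[(f,m) for f,m in((fs,ms),(ft,mt)) if m is not None]
    if not L: continue
    C=[cen(m) if 0 else np.array([np.nonzero(m)[1].mean(),np.nonzero(m)[0].mean()]) for f,m in L]
    p0=[*ray(L[-1][0],C[-1],.01)]
    yaw=0
    if n in("link","trough","square_tray"):
        f,m=L[-1]; P=np.argwhere(m)[:,::-1].astype(float); Q=np.array([ray(f,c,.01) for c in P[::max(1,len(P)//250)]])
        if n=="square_tray":
            r=cv2.minAreaRect((Q*1000).astype(np.float32)); yaw=np.radians(r[2])
        else:
            w,V=np.linalg.eigh(np.cov(Q.T)); yaw=np.arctan2(V[1,1],V[0,1])-(np.pi/2 if n=="trough" else 0)
    r=lambda p,z=None:np.concatenate([cen(hull(f,n,p[0],p[1],p[2] if z is None else z,yaw))-c for (f,m),c in zip(L,C)])
    flat=least_squares(lambda p:r(p,0.),p0,x_scale=.1)
    out=least_squares(r,p0+[0],x_scale=.1).x if len(L)==2 else None
    print(n,"z=0:",flat.x.round(4),"res px",flat.fun.round(2),"free:",None if out is None else out.round(4),"yaw",round(yaw,3),
      "area ratio",[round(float(m.sum()/cv2.contourArea(hull(f,n,*flat.x,0,yaw))),2) for f,m in L])
E
python3 meas.py
python3 - <<'E'
from cell import bot
import cv2
f=bot.grab_frame("top")["color"][:,:,::-1]
g=bot.grab_frame("scene")["color"][:,:,::-1]
z=lambda a,r,c:cv2.resize(a[r-28:r+28,c-28:c+28],(266,266),interpolation=cv2.INTER_CUBIC)
import numpy as np
cv2.imwrite("pics/c1.png",np.vstack([np.hstack([z(f,211,228),z(f,243,377),z(f,187,439)]),np.hstack([z(g,199,329),z(g,232,221),z(g,156,355)])]))
E
```

```text
pivot z=0: [ 0.5293 -0.4295] res px [ 0.47 -0.    0.6   0.08] free: [ 0.5295 -0.4293  0.0009] yaw 0 area ratio [0.96, 1.0]
trough missing True False
trough z=0: [0.639  0.1639] res px [ 0. -0.] free: None yaw -0.25 area ratio [0.98]
square_tray z=0: [0.5225 0.4004] res px [ 0.55 -0.15  0.6  -0.06] free: [0.5235 0.4006 0.0026] yaw 0.005 area ratio [0.96, 1.01]
round_pot z=0: [ 0.6268 -0.1179] res px [0.46 0.19 0.4  0.45] free: [ 0.6271 -0.118   0.002 ] yaw 0 area ratio [0.97, 0.98]
spacer_wide z=0: [ 0.3821 -0.2621] res px [ 0.34 -0.23  0.45 -0.13] free: [ 0.3818 -0.2622 -0.0012] yaw 0 area ratio [0.89, 0.91]
spacer_mid z=0: [0.3687 0.2471] res px [ 0.58 -0.12  0.36  0.17] free: [ 0.3685  0.2471 -0.0008] yaw 0 area ratio [0.93, 0.91]
spacer_tall z=0: [ 0.4538 -0.1429] res px [0.55 0.13 0.4  0.29] free: [ 0.4544 -0.143   0.0023] yaw 0 area ratio [0.95, 0.97]
link z=0: [ 0.4707 -0.0008] res px [ 0.43 -0.    0.4   0.19] free: [ 0.4712 -0.0008  0.001 ] yaw -2.779 area ratio [1.16, 1.03]
nut z=0: [0.4624 0.1279] res px [ 0.61 -0.1   0.48  0.21] free: [ 0.4625  0.1284 -0.0014] yaw 0 area ratio [1.01, 0.9]
```

View pics/c1.png

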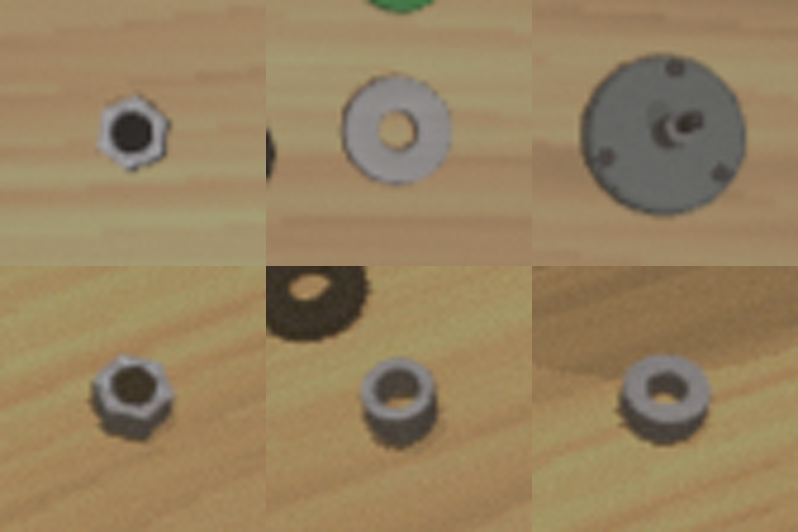

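Identities confirmed: the crop shows the hex nut, the steel wide ring, the pivot, the tall narrow ring and the mid ring. Free-height fits put all of them on the bench. The residuals show a half-pixel offset, which I'll fix now before planning the first moves.

```bash
sed -i 's/np.nonzero(m)\[0\].mean()\])/np.nonzero(m)[0].mean()])+.5/' meas.py
sed -i 's/rz=-((yaw-cur+np.pi\/2)%np.pi-np.pi\/2)/rz=-((yaw-cur+np.pi)%(2*np.pi)-np.pi)/' lib.py
python3 meas.py
python3 - <<'E'
from lib import *
from scipy.optimize import minimize
fs,ft=bot.grab_frame("scene"),bot.grab_frame("top")
L=[(fs,mask(fs,"nut",(329,199))),(ft,mask(ft,"nut",(228,211)))]
def cost(x,y,yaw):
    e=0
    for f,m in L:
        h=hull(f,"nut",x,y,0,yaw); S=8
        img=np.zeros((420*S//4,560*S//4),np.uint8)
        u0=h.reshape(-1,2).min(0).astype(int)-6
        c=np.zeros((40*S,40*S),np.uint8); cv2.fillPoly(c,[((h.reshape(-1,2)-u0)*S).astype(np.int32)],1)
        M=cv2.resize(m[u0[1]:u0[1]+40,u0[0]:u0[0]+40],None,fx=S,fy=S,interpolation=cv2.INTER_NEAREST)
        e+=(c!=M).sum()/S**2
    return e
for yaw in np.radians(range(-30,30,5)):
    r=minimize(lambda p:cost(p[0],p[1],yaw),[.463,.128],method="Nelder-Mead",options=dict(initial_simplex=[[.463,.128],[.465,.128],[.463,.13]]))
    print(round(np.degrees(yaw)),r.x.round(4),round(r.fun,1))
print(step([.55,.3,.231],.5),step([.3835,-.263,.15],-.785))
E
```

```text
pivot missing False True
pivot z=0: [ 0.5306 -0.4289] res px [-0. -0.] free: None yaw 0 area ratio [0.95]
trough z=0: [0.639  0.1613] res px [ 0.04 -0.66  0.17 -0.45] free: [ 6.394e-01  1.610e-01 -3.000e-04] yaw -0.276 area ratio [0.98, 0.95]
square_tray z=0: [0.5227 0.4011] res px [-0.04 -0.9   0.57 -0.7 ] free: [ 0.5215  0.4054 -0.0085] yaw 0.032 area ratio [0.99, 1.01]
round_pot z=0: [ 0.6276 -0.1183] res px [-0.05 -0.23  0.03 -0.29] free: [ 0.6273 -0.1182 -0.0019] yaw 0 area ratio [0.99, 1.0]
spacer_wide z=0: [ 0.3824 -0.2627] res px [-0.19 -0.27 -0.1  -0.31] free: [ 0.3817 -0.263  -0.0022] yaw 0 area ratio [0.92, 0.99]
spacer_mid z=0: [0.3692 0.2469] res px [-0.07 -0.47  0.07 -0.34] free: [ 0.3685  0.2478 -0.0031] yaw 0 area ratio [0.92, 0.96]
spacer_tall z=0: [ 0.4538 -0.1427] res px [-0.29 -0.36 -0.25 -0.43] free: [ 0.453  -0.1428 -0.0029] yaw 0 area ratio [1.02, 0.99]
link z=0: [ 0.4712 -0.0012] res px [-0.16 -0.52 -0.02 -0.56] free: [ 0.4704 -0.0009 -0.0038] yaw -2.781 area ratio [0.94, 1.04]
nut z=0: [0.4634 0.1291] res px [ 0.76 -0.47  0.34 -0.31] free: [ 0.4625  0.1291 -0.0016] yaw 0 area ratio [1.01, 1.02]
-30 [0.4634 0.1275] 52.1
-25 [0.4631 0.1277] 56.2
-20 [0.4627 0.1276] 59.8
-15 [0.463  0.1274] 64.2
-10 [0.4627 0.1279] 67.0
-5 [0.4625 0.1279] 70.6
0 [0.4627 0.1278] 68.0
5 [0.4624 0.1276] 62.8
10 [0.4627 0.1274] 56.8
15 [0.4629 0.1272] 52.7
20 [0.4629 0.1274] 50.1
25 [0.4629 0.1273] 49.8
([-0.468, -0.2585, 0.0003], 0.843, 'q7', np.float64(-0.07)) ([-0.433, -0.8445, 0.0813], 2.128, 'q7', np.float64(-0.07))
```

```bash
r='1 -.468 -.258 0 0 0 .84'; python3 -m crank '1 -.468 -.258 0 0 0 .84;1 -.468 -.258 0 0 0 .84;1 -.468 -.258 0 0 0 .84;1 -.468 -.258 0 0 0 .84;1 -.468 -.258 0 0 0 .84;1 -.468 -.258 0 0 0 .84;1 -.468 -.258 0 0 0 .84;1 -.468 -.258 0 0 0 .84;1 -.468 -.258 0 0 0 .84;1 -.468 -.258 0 0 0 .84' 30; python3 -c "
from lib import *
print(step([.52,-.1,.17],-.4),step([.3823,-.2625,.12],-.785))"
```

```text
time_s: 4.3
tcp_pos: [0.5257, 0.322, 0.2316]
ee_rot: [0.0, 0.509, 0.861, 0.0]
contact_force: [0.8, 0.9, -0.3]
width: 0.998
finger_force: 0.0
([-0.367, -0.2086, 0.0614], 0.903, 'q7', np.float64(-0.01)) ([-0.4429, -0.4076, 0.1113], 1.288, 'q7', np.float64(-0.01))
```

```bash
python3 -m crank '1 -.36 -.2 .06 0 0 .9;1 -.36 -.2 .06 0 0 .9;1 -.36 -.2 .06 0 0 .9;1 -.36 -.2 .06 0 0 .9;1 -.36 -.2 .06 0 0 .9;1 -.36 -.2 .06 0 0 .9;1 -.36 -.2 .06 0 0 .9;1 -.443 -.408 .11 0 0 1.29;1 -.443 -.408 .11 0 0 1.29;1 -.443 -.408 .11 0 0 1.29' 30;  python3 -m crank '1 0 0 0 0 0 0'; python3 -c "
from lib import *
print(step([.3823,-.2625,.06],-.785))"
```

```text
time_s: 5.3
tcp_pos: [0.4467, -0.1502, 0.1492]
ee_rot: [0.0, 0.925, 0.379, 0.0]
contact_force: [0.4, -0.5, -0.2]
width: 0.996
finger_force: 0.0
time_s: 5.4
tcp_pos: [0.4439, -0.1533, 0.1487]
ee_rot: [-0.0, 0.926, 0.377, -0.001]
contact_force: [0.5, 1.4, -0.1]
width: 1.0
finger_force: 0.0
([-0.1202, 0.0352, 0.0889], -0.013, 'q7', np.float64(-0.32))
```

```bash
python3 -m crank '1 -.12 .035 .089 0 0 0;1 -.12 .035 .089 0 0 0;1 -.12 .035 .089 0 0 0;1 -.12 .035 .089 0 0 0;1 -.12 .035 .089 0 0 0'
python3 - <<'E'
from lib import *
print(step([.3823,-.2625,.02],-.785))
fs,ft=bot.grab_frame("scene"),bot.grab_frame("top")
a=cv2.resize(fs["color"][186:266,118:218,::-1],(400,320),interpolation=2); b=cv2.resize(ft["color"][203:283,327:427,::-1],(400,320),interpolation=2)
cv2.imwrite("pics/g1.png",np.hstack([a,b])); print(proj(fs,[.3823,-.2625,.012]),proj(ft,[.3823,-.2625,.012]))
E
```

```text
time_s: 5.9
tcp_pos: [0.3864, -0.2593, 0.0599]
ee_rot: [-0.0, 0.925, 0.38, -0.001]
contact_force: [0.6, 0.5, 0.7]
width: 0.999
finger_force: 0.0
([-0.0051, -0.0006, 0.04], -0.005, 'q7', np.float64(0.13))
[[162.75726812 224.43538287]] [[376.76634719 242.04885147]]
```

View pics/g1.png

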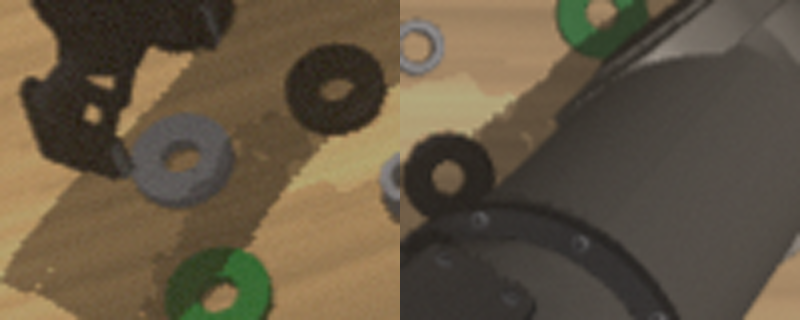

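```bash
python3 -m crank '.85 -.005 -.001 .04 0 0 0;.85 -.005 -.001 .052 0 0 0;.85 -.005 -.001 .056 0 0 0;.85 -.005 -.001 .058 0 0 0'; python3 -m crank '.85 0 0 .002 0 0 0;.85 0 0 .004 0 0 0';python3 -m crank '.85 0 0 .002 0 0 0;.85 0 0 .002 0 0 0'
```

```text
time_s: 6.4
tcp_pos: [0.384, -0.2608, 0.003]
ee_rot: [0.0, 0.924, 0.382, 0.0]
contact_force: [-0.6, -0.6, 0.1]
width: 0.848
finger_force: 0.0
time_s: 6.6
tcp_pos: [0.3839, -0.2611, -0.0009]
ee_rot: [0.0, 0.924, 0.382, 0.0]
contact_force: [-0.2, 0.1, 0.6]
width: 0.852
finger_force: 0.0
time_s: 6.8
tcp_pos: [0.3834, -0.2611, -0.0035]
ee_rot: [0.0, 0.924, 0.382, 0.0]
contact_force: [-0.4, -0.7, -0.0]
width: 0.85
finger_force: 0.0
```

```bash
python3 -m crank '.85 0 0 .002 0 0 0;.3 0 0 .002 0 0 0;.3 0 0 .002 0 0 0;.3 0 0 .002 0 0 0;.3 0 0 .002 0 0 0;.3 0 0 .002 0 0 0' 50;python3 -m crank '.3 0 0 -.03 0 0 0;.3 0 0 -.06 0 0 0;.3 0 0 -.1 0 0 0;.3 0 0 -.1 0 0 0;.3 0 0 -.1 0 0 0'; python3 -c "
from lib import *
print(step([.53,-.4292,.1],-.785))"
```

```text
time_s: 7.4
tcp_pos: [0.3831, -0.2608, -0.0047]
ee_rot: [-0.001, 0.924, 0.382, 0.0]
contact_force: [-6.9, 7.4, 36.8]
width: 0.688
finger_force: 59.7
time_s: 7.9
tcp_pos: [0.3838, -0.2607, 0.0948]
ee_rot: [0.0, 0.924, 0.382, 0.001]
contact_force: [-0.5, -0.1, -2.2]
width: 0.682
finger_force: 54.1
([-0.0156, 0.2225, -0.0049], -0.001, 'q7', np.float64(0.08))
```

```bash
python3 -m crank '.3 -.0156 .2225 .01 0 0 0;.3 -.0156 .2225 .01 0 0 0;.3 -.0156 .2225 .01 0 0 0;.3 -.0156 .2225 .01 0 0 0;.3 -.0156 .2225 .01 0 0 0;.3 -.0156 .2225 .01 0 0 0;.3 -.0156 .2225 .01 0 0 0'
cat > look.py <<'E'
from lib import *
import sys
n,zb,out=sys.argv[1],float(sys.argv[2]),sys.argv[3]
s=bot.read_state(); T=s["tcp_pos"]; print("tcp",T.round(4))
V=[]
for cam in("scene","top"):
    f=bot.grab_frame(cam); p=proj(f,T+[0,0,zb])[0]
    r,c=int(p[1]),int(p[0]); cr=f["color"][max(0,r-45):r+45,max(0,c-50):c+50,::-1]
    V.append(cv2.resize(cr,(400,360),interpolation=2)); print(cam,"origin",max(0,c-50),max(0,r-45),"expect",p.round(1))
    for d in bot.masks_of(f,n):
        m=d["mask"]; C=np.argwhere(m).mean(0)[::-1]
        if np.linalg.norm(C-p)<30:
            for i in range(2):
              q=ray(f,C+.5-(cen(hull(f,n,*T[:2],T[2]+zb))-proj(f,T+[0,0,zb])[0]),T[2]+zb)
            print(n,"conf",round(d["confidence"],2),"at",q.round(4),"off tcp",(q-T[:2]).round(4),"area",m.sum(),cv2.contourArea(hull(f,n,*q,T[2]+zb)))
cv2.imwrite(out,np.hstack(V))
E
python3 look.py spacer_wide .005 pics/w1.png
```

```text
time_s: 8.6
tcp_pos: [0.5279, -0.4296, 0.0822]
ee_rot: [-0.001, 0.924, 0.381, -0.001]
contact_force: [-1.0, 0.2, -1.9]
width: 0.682
finger_force: 54.4
tcp [ 0.5279 -0.4296  0.0822]
scene origin 39 246 expect [ 89.9 291.4]
spacer_wide conf 0.9 at [ 0.5289 -0.4275] off tcp [0.001 0.002] area 638 796.7041724441806
top origin 398 137 expect [448.3 182.8]
```

View pics/w1.png

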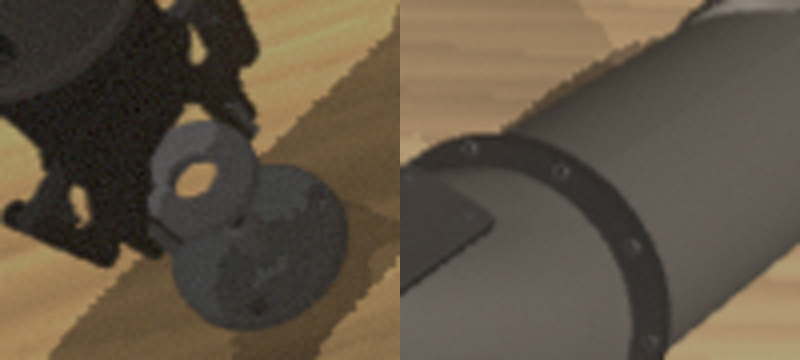

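The scene picture shows the wide ring held, with its bore at about scene (88, 291), over the pivot. I'll measure the bore centre against the TCP.

```bash
cat > bore.py <<'E'
from lib import *
import sys
zm=float(sys.argv[1]); px=eval(sys.argv[2]) # bore mid height above tcp, seed px
s=bot.read_state(); T=s["tcp_pos"]; Q=[]
for i in range(2):
    f=bot.grab_frame("scene"); c=f["color"].astype(int)
    b=((c[:,:,0]-c[:,:,2])>35).astype(np.uint8)
    k,l,st,ce=cv2.connectedComponentsWithStats(b,connectivity=4)
    j=[i for i in range(1,k) if st[i,4]>8 and np.linalg.norm(ce[i]-px)<6]
    for i in j:
        q=ray(f,ce[i]+.5,T[2]+zm); M=R.from_quat(s["ee_rot"][[1,2,3,0]]).as_matrix()
        print("bore px",ce[i].round(1),st[i,4],"world",q.round(4),"off tcp in tool axes",(M.T@np.r_[q-T[:2],0])[:2].round(4))
E
python3 bore.py .011 '[87.7,291]'; python3 -c "
from lib import *
f=bot.grab_frame('scene'); T=bot.read_state()['tcp_pos'];print(proj(f,T+[0,0,.011]),step([.53,-.429,.05],-.785))"
```

```text
bore px [ 87.5 290.3] 67 world [ 0.5297 -0.4306] off tcp in tool axes [-0.0006  0.0019]
bore px [ 87.6 290.4] 66 world [ 0.5298 -0.4306] off tcp in tool axes [-0.0005  0.002 ]
[[ 88.6740589  290.28042735]] ([0.0005, 0.0004, 0.0347], -0.002, 'q7', np.float64(0.23))
```

```bash
python3 -m crank '.3 .0018 -.0006 0 0 0 0;.3 .0018 -.0006 .015 0 0 0;.3 .0018 -.0006 .025 0 0 0;.3 .0018 -.0006 .033 0 0 0;.3 .0018 -.0006 .035 0 0 0'; python3 -m crank '.3 0 0 .004 0 0 0;.3 0 0 .008 0 0 0;.3 0 0 .01 0 0 0'; python3 -m crank '.3 0 0 .003 0 0 0;.3 0 0 .006 0 0 0;.3 0 0 .006 0 0 0'; python3 bore.py .011 '[93,300]'
```

```text
time_s: 9.45
tcp_pos: [0.5295, -0.4276, 0.0478]
ee_rot: [-0.001, 0.924, 0.382, -0.001]
contact_force: [-0.4, 0.0, -1.8]
width: 0.681
finger_force: 54.4
time_s: 9.75
tcp_pos: [0.5301, -0.428, 0.0392]
ee_rot: [-0.0, 0.924, 0.382, -0.0]
contact_force: [0.4, -0.5, -2.1]
width: 0.681
finger_force: 54.4
time_s: 10.05
tcp_pos: [0.53, -0.4278, 0.0331]
ee_rot: [-0.0, 0.924, 0.382, -0.0]
contact_force: [-0.3, -0.3, -1.6]
width: 0.681
finger_force: 54.3
```

```bash
python3 -m crank '.3 0 0 .004 0 0 0;.3 0 0 .006 0 0 0;.3 0 0 .008 0 0 0'; python3 -m crank '.3 0 0 .005 0 0 0;.3 0 0 .01 0 0 0;.3 0 0 .013 0 0 0;.3 0 0 .013 0 0 0'; python3 -m crank '.3 0 0 .002 0 0 0;.3 0 0 .004 0 0 0;.3 0 0 .004 0 0 0'
```

```text
time_s: 10.45
tcp_pos: [0.5301, -0.428, 0.0252]
ee_rot: [-0.0, 0.924, 0.382, -0.0]
contact_force: [0.5, -0.4, -1.1]
width: 0.676
finger_force: 54.4
time_s: 10.85
tcp_pos: [0.5298, -0.4278, 0.0118]
ee_rot: [-0.0, 0.924, 0.382, -0.0]
contact_force: [0.4, -0.1, -1.3]
width: 0.678
finger_force: 54.4
time_s: 11.15
tcp_pos: [0.53, -0.428, 0.0083]
ee_rot: [-0.0, 0.924, 0.382, -0.0]
contact_force: [-0.4, 0.0, -1.8]
width: 0.68
finger_force: 54.4
```

```bash
python3 -m crank '.3 0 0 .001 0 0 0;.3 0 0 .0015 0 0 0';python3 -m crank '.85 0 0 0 0 0 0;.9 0 0 0 0 0 0;.9 0 0 -.02 0 0 0;.9 0 0 -.06 0 0 0;.9 0 0 -.1 0 0 0;1 0 0 -.14 0 0 0;1 0 0 -.14 0 0 0'; python3 -c "
from lib import *
print(step([.5,.1,.14],.2),step([.369,.247,.1],.59))"
```

```text
time_s: 11.35
tcp_pos: [0.5303, -0.4281, 0.0076]
ee_rot: [0.0, 0.924, 0.382, 0.0]
contact_force: [-4.4, 4.0, 15.1]
width: 0.68
finger_force: 63.3
time_s: 12.05
tcp_pos: [0.5317, -0.4303, 0.1541]
ee_rot: [0.003, 0.924, 0.382, 0.002]
contact_force: [-0.1, -1.0, -0.0]
width: 0.998
finger_force: 0.0
([0.3516, -0.3984, 0.0114], -0.988, 'q7', np.float64(0.19)) ([0.3624, -0.5953, 0.0499], -1.378, 'q7', np.float64(0.19))
```

```bash
python3 -m crank '1 .352 -.398 .01 0 0 -1;1 .352 -.398 .01 0 0 -1;1 .352 -.398 .01 0 0 -1;1 .352 -.398 .01 0 0 -1;1 .352 -.398 .01 0 0 -1;1 .352 -.398 .01 0 0 -1;1 .352 -.398 .01 0 0 -1;1 .352 -.398 .01 0 0 -1;1 .352 -.398 .01 0 0 -1;1 .352 -.398 .01 0 0 -1';python3 -c "
from lib import *
print(step([.369,.247,.06],.59))"
```

```text
time_s: 13.05
tcp_pos: [0.5002, 0.0727, 0.1387]
ee_rot: [0.0, 0.628, 0.778, 0.001]
contact_force: [1.4, -0.6, 0.6]
width: 1.001
finger_force: 0.0
([0.198, -0.0916, 0.0786], -0.378, 'q7', np.float64(0.11))
```

```bash
python3 look.py spacer_wide 0 pics/x.png >/dev/null
python3 - <<'E'
from lib import *
V=[]
for cam,(r,c) in (("scene",(307,104)),("top",(187,439))):
    f=bot.grab_frame(cam); V.append(cv2.resize(f["color"][r-30:r+30,c-30:c+30,::-1],(400,400),interpolation=2))
cv2.imwrite("pics/p1.png",np.hstack(V))
E
```

```text
(no output)
```

View pics/p1.png

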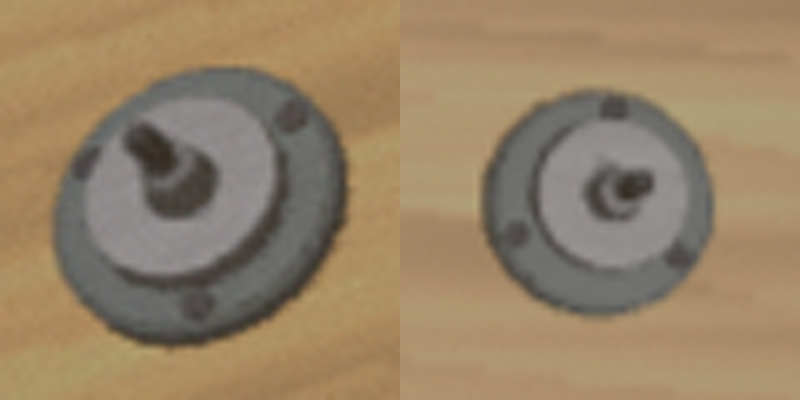

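The wide ring sits flat on the flange, around the post, in both views. Next is the mid ring.

```bash
python3 -m crank '1 .198 -.092 .078 0 0 -.37;1 .198 -.092 .078 0 0 -.37;1 .198 -.092 .078 0 0 -.37;1 .198 -.092 .078 0 0 -.37;1 .198 -.092 .078 0 0 -.37;.8 .198 -.092 .078 0 0 -.37;.75 .198 -.092 .078 0 0 -.37';python3 -m crank '.75 0 0 0 0 0 0';python3 -c "
from lib import *
print(step([.369,.247,.001],.59))"
```

```text
time_s: 14.05
tcp_pos: [0.369, 0.2443, 0.0596]
ee_rot: [0.0, 0.474, 0.88, -0.0]
contact_force: [0.3, -0.4, 0.4]
width: 0.753
finger_force: 0.0
time_s: 14.15
tcp_pos: [0.3697, 0.2439, 0.0599]
ee_rot: [0.0, 0.475, 0.88, 0.0]
contact_force: [-0.4, -0.5, -0.6]
width: 0.746
finger_force: 0.0
([0.003, 0.0011, 0.0589], -0.01, 'q7', np.float64(-0.0))
```

```bash
python3 -m crank '.75 .003 .001 .03 0 0 0;.75 .003 .001 .05 0 0 0;.75 .003 .001 .056 0 0 0;.75 .003 .001 .059 0 0 0';python3 -m crank '.2 0 0 0 0 0 0;.2 0 0 0 0 0 0;.2 0 0 0 0 0 0;.2 0 0 0 0 0 0;.2 0 0 0 0 0 0';python3 -m crank '.2 0 0 -.03 0 0 0;.2 0 0 -.07 0 0 0;.2 0 0 -.11 0 0 0;.2 0 0 -.12 0 0 0;.2 0 0 -.12 0 0 0'; python3 -c "
from lib import *
print(step([.52,.0,.12],-.2),step([.53,-.428,.1],-.785))"
```

```text
time_s: 14.55
tcp_pos: [0.3684, 0.2471, 0.0005]
ee_rot: [0.0, 0.475, 0.88, -0.0]
contact_force: [0.2, 0.1, 0.2]
width: 0.747
finger_force: 0.0
time_s: 15.05
tcp_pos: [0.3684, 0.248, 0.0015]
ee_rot: [0.0, 0.474, 0.88, 0.001]
contact_force: [0.2, -3.8, 9.5]
width: 0.532
finger_force: 51.4
time_s: 15.55
tcp_pos: [0.3684, 0.2491, 0.1223]
ee_rot: [0.0, 0.474, 0.881, 0.002]
contact_force: [-0.1, -0.8, -2.3]
width: 0.533
finger_force: 53.0
([-0.2914, -0.0107, 0.0018], 0.783, 'q7', np.float64(-0.06)) ([-0.6541, -0.2381, 0.0204], 1.368, 'q7', np.float64(-0.06))
```

```bash
python3 -m crank '.2 -.31 -.01 0 0 0 .8;.2 -.31 -.01 0 0 0 .8;.2 -.31 -.01 0 0 0 .8;.2 -.31 -.01 0 0 0 .8;.2 -.31 -.01 0 0 0 .8;.2 -.31 -.01 0 0 0 .8;.2 -.31 -.01 0 0 0 .8;.2 -.654 -.238 .02 0 0 1.37;.2 -.654 -.238 .02 0 0 1.37;.2 -.654 -.238 .02 0 0 1.37';python3 -m crank '.2 0 0 0 0 0 0'; python3 -c "
from lib import *
print(step([.53,-.428,.1],-.785))"
```

```text
time_s: 16.55
tcp_pos: [0.5288, -0.1675, 0.1117]
ee_rot: [-0.0, 0.901, 0.434, -0.001]
contact_force: [1.4, -0.0, -1.7]
width: 0.533
finger_force: 52.9
time_s: 16.65
tcp_pos: [0.5278, -0.1729, 0.112]
ee_rot: [0.001, 0.902, 0.431, -0.002]
contact_force: [0.5, 0.5, -1.4]
width: 0.53
finger_force: 52.9
([-0.1969, 0.1622, 0.0129], 0.105, 'q7', np.float64(-0.11))
```

```bash
python3 -m crank '.2 -.197 .162 .013 0 0 .1;.2 -.197 .162 .013 0 0 .1;.2 -.197 .162 .013 0 0 .1;.2 -.197 .162 .013 0 0 .1;.2 -.197 .162 .013 0 0 .1;.2 -.197 .162 .013 0 0 .1;.2 -.197 .162 .013 0 0 .1;.2 -.197 .162 .013 0 0 .1'; python3 -m crank '.2 0 0 0 0 0 0';python3 - <<'E'
from lib import *
s=step([.53,-.428,.07],-.785);print(s)
T=bot.read_state()['tcp_pos'];f=bot.grab_frame('scene');print(proj(f,T+[0,0,.008]))
E
python3 look.py spacer_mid -.001 pics/m1.png;python3 bore.py .008 '[88,289]'
```

```text
time_s: 17.45
tcp_pos: [0.5349, -0.4196, 0.0987]
ee_rot: [-0.001, 0.92, 0.391, -0.001]
contact_force: [0.3, 0.6, -2.0]
width: 0.533
finger_force: 52.9
time_s: 17.55
tcp_pos: [0.5356, -0.4191, 0.0996]
ee_rot: [-0.001, 0.92, 0.392, -0.0]
contact_force: [-0.2, -0.5, -1.5]
width: 0.53
finger_force: 52.9
([-0.0103, 0.0022, 0.0295], 0.02, 'q7', np.float64(0.21))
[[ 92.19045818 288.79059522]]
tcp [ 0.5357 -0.4192  0.0999]
scene origin 43 245 expect [ 93.8 290.6]
spacer_mid conf 0.8 at [ 0.5386 -0.417 ] off tcp [0.0029 0.0022] area 479 589.8744846521877
top origin 395 133 expect [445.6 179. ]
bore px [ 91.2 289.5] 50 world [ 0.5382 -0.4202] off tcp in tool axes [0.0018 0.0019]
bore px [ 91.2 289.4] 50 world [ 0.5381 -0.4202] off tcp in tool axes [0.0018 0.0018]
```

View pics/m1.png

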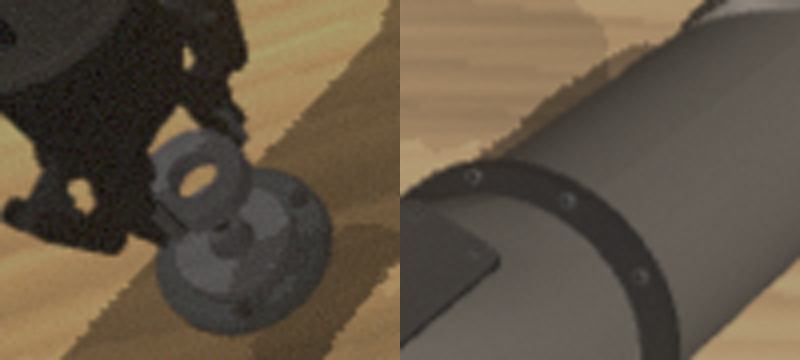

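The mid ring is held level over the post; its bore sits about 2.4 mm further along tool x than the wide ring's did, so I'll correct for that.

```bash
python3 -m crank '.2 -.0127 .0022 0 0 0 0;.2 -.0127 .0022 .02 0 0 0;.2 -.0127 .0022 .03 0 0 0;.2 -.0127 .0022 .03 0 0 0'; python3 -c "
from lib import *
print(step([.5283,-.4297,.05],-.785))"; python3 bore.py .008 '[90,297]'
```

```text
time_s: 18.3
tcp_pos: [0.5268, -0.4315, 0.0688]
ee_rot: [-0.001, 0.92, 0.391, -0.001]
contact_force: [-0.6, 1.0, -2.2]
width: 0.532
finger_force: 52.9
([0.0023, -0.0001, 0.0188], 0.017, 'q7', np.float64(0.24))
bore px [ 89.6 292.9] 15 world [ 0.5265 -0.4327] off tcp in tool axes [-0.0011  0.0006]
bore px [ 89.5 292.9] 17 world [ 0.5263 -0.4329] off tcp in tool axes [-0.0014  0.0006]
```

```bash
python3 -m crank '.2 .0022 0 .003 0 0 0;.2 .0022 0 .009 0 0 0;.2 .0022 0 .015 0 0 0;.2 .0022 0 .018 0 0 0';python3 -m crank '.2 0 0 .003 0 0 0;.2 0 0 .005 0 0 0;.2 0 0 .005 0 0 0'; python3 -c "
from lib import *
print(step([.5283,-.4297,.042],-.785))"
```

```text
time_s: 18.8
tcp_pos: [0.5293, -0.4298, 0.0515]
ee_rot: [-0.0, 0.92, 0.391, -0.0]
contact_force: [0.1, -0.1, -1.8]
width: 0.529
finger_force: 52.9
time_s: 19.1
tcp_pos: [0.5293, -0.43, 0.047]
ee_rot: [-0.0, 0.92, 0.391, -0.0]
contact_force: [-0.3, 0.1, -1.5]
width: 0.532
finger_force: 52.9
([-0.0005, -0.001, 0.005], 0.018, 'q7', np.float64(0.25))
```

```bash
python3 -m crank '.2 -.0005 -.001 .003 0 0 0;.2 -.0005 -.001 .005 0 0 0;.2 -.0005 -.001 .007 0 0 0';python3 -m crank '.2 0 0 .002 0 0 0;.2 0 0 .004 0 0 0;.2 0 0 .004 0 0 0'
```

```text
time_s: 19.4
tcp_pos: [0.5283, -0.4297, 0.0401]
ee_rot: [0.0, 0.92, 0.391, 0.0]
contact_force: [0.6, 0.3, -1.7]
width: 0.535
finger_force: 52.9
time_s: 19.7
tcp_pos: [0.5282, -0.4296, 0.036]
ee_rot: [-0.0, 0.92, 0.391, -0.0]
contact_force: [-0.3, 0.2, -1.6]
width: 0.532
finger_force: 52.9
```

```bash
python3 -m crank '.2 0 0 .003 0 0 0;.2 0 0 .006 0 0 0;.2 0 0 .008 0 0 0;.2 0 0 .009 0 0 0';python3 -m crank '.2 0 0 .001 0 0 0;.2 0 0 .002 0 0 0'
```

```text
time_s: 20.1
tcp_pos: [0.5282, -0.4296, 0.027]
ee_rot: [-0.0, 0.92, 0.391, -0.0]
contact_force: [-0.0, -0.1, -2.4]
width: 0.532
finger_force: 52.9
time_s: 20.3
tcp_pos: [0.5284, -0.4298, 0.0256]
ee_rot: [0.0, 0.92, 0.391, 0.0]
contact_force: [-5.2, 5.9, 18.8]
width: 0.534
finger_force: 55.0
```

```bash
python3 -m crank '.7 0 0 0 0 0 0;.7 0 0 0 0 0 0;.7 0 0 -.02 0 0 0;.7 0 0 -.06 0 0 0;.7 0 0 -.1 0 0 0;.6 0 0 -.11 0 0 0'; python3 -c "
from lib import *
print(step([.4538,-.1425,.08],-.3))"
```

```text
time_s: 20.9
tcp_pos: [0.5295, -0.4313, 0.1397]
ee_rot: [0.002, 0.92, 0.391, 0.001]
contact_force: [-0.1, -0.1, -0.5]
width: 0.603
finger_force: 0.0
([0.1552, -0.2554, 0.0585], -0.468, 'q7', np.float64(0.2))
```

```bash
python3 -m crank '.6 .155 -.255 .03 0 0 -.47;.6 .155 -.255 .03 0 0 -.47;.6 .155 -.255 .03 0 0 -.47;.6 .155 -.255 .03 0 0 -.47;.6 .155 -.255 .055 0 0 -.47;.6 .155 -.255 .055 0 0 -.47;.6 .155 -.255 .055 0 0 -.47;.6 .155 -.255 .055 0 0 -.47'; python3 -m crank '.6 0 0 0 0 0 0'
python3 - <<'E'
from lib import *
print(step([.4538,-.1425,.004],-.3))
V=[]
for cam,(r,c),w in (("scene",(300,102),30),("scene",(232,221),45)):
    f=bot.grab_frame(cam); V.append(cv2.resize(f["color"][r-w:r+w,c-w:c+w,::-1],(400,400),interpolation=2))
cv2.imwrite("pics/p2.png",np.hstack(V))
E
```

```text
time_s: 21.7
tcp_pos: [0.452, -0.1397, 0.08]
ee_rot: [-0.0, 0.803, 0.596, -0.0]
contact_force: [-0.1, -1.0, 0.2]
width: 0.601
finger_force: 0.0
time_s: 21.8
tcp_pos: [0.4529, -0.142, 0.0806]
ee_rot: [0.0, 0.804, 0.595, 0.0]
contact_force: [0.1, -1.0, 0.5]
width: 0.601
finger_force: 0.0
([-0.0002, 0.0009, 0.0766], 0.003, 'q7', np.float64(0.19))
```

View pics/p2.png

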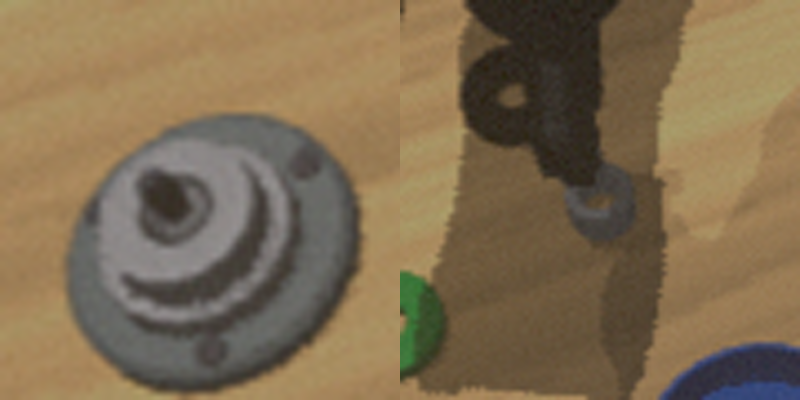

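Wide and mid are stacked on the post, and the thin end comes out right at the mid ring's top. Now the tall ring, with the gripper already above it.

```bash
python3 -m crank '.6 0 .001 .04 0 0 0;.6 0 .001 .06 0 0 0;.6 0 .001 .07 0 0 0;.6 0 .001 .075 0 0 0';python3 -m crank '.2 0 0 0 0 0 0;.2 0 0 0 0 0 0;.2 0 0 0 0 0 0;.2 0 0 0 0 0 0';python3 -m crank '.2 0 0 -.03 0 0 0;.2 0 0 -.07 0 0 0;.2 0 0 -.11 0 0 0;.2 0 0 -.12 0 0 0'; python3 -c "
from lib import *
print(step([.55,.12,.12],.2),step([.5227,.4008,.1],.65))"
```

```text
time_s: 22.3
tcp_pos: [0.4531, -0.1425, 0.0048]
ee_rot: [-0.0, 0.804, 0.594, -0.0]
contact_force: [-0.4, 0.1, -0.4]
width: 0.601
finger_force: 0.0
time_s: 22.7
tcp_pos: [0.4538, -0.1414, 0.0059]
ee_rot: [0.0, 0.804, 0.595, 0.0]
contact_force: [1.3, -0.6, 1.9]
width: 0.4
finger_force: 50.1
time_s: 23.1
tcp_pos: [0.4549, -0.1418, 0.1288]
ee_rot: [0.001, 0.804, 0.595, 0.002]
contact_force: [0.2, 0.1, -2.2]
width: 0.398
finger_force: 50.4
([0.2782, 0.0142, 0.0093], -0.497, 'q7', np.float64(0.12)) ([0.5386, -0.0942, 0.0293], -0.947, 'q7', np.float64(0.12))
```

```bash
python3 -m crank '.2 .278 .014 0 0 0 -.5;.2 .278 .014 0 0 0 -.5;.2 .278 .014 0 0 0 -.5;.2 .278 .014 0 0 0 -.5;.2 .278 .014 0 0 0 -.5;.2 .539 -.094 .03 0 0 -.95;.2 .539 -.094 .03 0 0 -.95;.2 .539 -.094 .03 0 0 -.95;.2 .539 -.094 .03 0 0 -.95;.2 .539 -.094 .03 0 0 -.95'; python3 -c "
from lib import *
print(step([.5227,.4008,.05],.65))"
```

```text
time_s: 24.1
tcp_pos: [0.5238, 0.344, 0.1005]
ee_rot: [-0.0, 0.443, 0.897, 0.0]
contact_force: [0.9, 0.1, -0.3]
width: 0.4
finger_force: 50.4
([0.0458, 0.0336, 0.0505], 0.003, 'q7', np.float64(0.12))
```

```bash
python3 -m crank '.2 .046 .034 0 0 0 0;.2 .046 .034 .03 0 0 0;.2 .046 .034 .06 0 0 0;.2 .046 .034 .08 0 0 0;.2 .046 .034 .087 0 0 0';python3 -m crank '.2 0 0 .002 0 0 0;.2 0 0 .002 0 0 0'
```

```text
time_s: 24.6
tcp_pos: [0.522, 0.3984, 0.0113]
ee_rot: [-0.001, 0.443, 0.897, -0.002]
contact_force: [0.3, 0.4, -0.3]
width: 0.399
finger_force: 50.4
time_s: 24.8
tcp_pos: [0.5239, 0.3993, 0.0126]
ee_rot: [0.0, 0.443, 0.896, 0.0]
contact_force: [-0.2, 0.8, -1.0]
width: 0.4
finger_force: 50.4
```

```bash
python3 -m crank '.2 0 0 .002 0 0 0;.2 0 0 .003 0 0 0';python3 -m crank '.6 0 0 0 0 0 0;.6 0 0 0 0 0 0;.6 0 0 -.03 0 0 0;.6 0 0 -.07 0 0 0;.6 0 0 -.1 0 0 0;.65 0 0 -.11 0 0 0'; python3 -c "
from lib import *
print(step([.4627,.1276,.08],.4363),step([.4627,.1276,.08],.4363-1.047))"
```

```text
time_s: 25.0
tcp_pos: [0.524, 0.3996, 0.0099]
ee_rot: [0.0, 0.443, 0.897, 0.001]
contact_force: [0.7, 0.6, 8.1]
width: 0.403
finger_force: 51.8
time_s: 25.6
tcp_pos: [0.5249, 0.4001, 0.1227]
ee_rot: [0.001, 0.443, 0.896, 0.002]
contact_force: [0.4, -0.4, -0.3]
width: 0.649
finger_force: 0.0
([-0.1788, -0.2151, 0.0417], 0.216, 'q7', np.float64(0.05)) ([-0.1788, -0.2151, 0.0417], 1.263, 'q7', np.float64(0.05))
```

```bash
python3 -m crank '.65 -.179 -.215 .01 0 0 .22;.65 -.179 -.215 .01 0 0 .22;.65 -.179 -.215 .01 0 0 .22;.65 -.179 -.215 .01 0 0 .22;.65 -.179 -.215 .04 0 0 .22;.65 -.179 -.215 .04 0 0 .22;.65 -.179 -.215 .04 0 0 .22;.65 -.179 -.215 .04 0 0 .22'; python3 -m crank '.65 0 0 0 0 0 0'; python3 -c "
from lib import *
print(step([.4627,.1276,.003],.4363))"
```

```text
time_s: 26.4
tcp_pos: [0.4614, 0.126, 0.0789]
ee_rot: [-0.0, 0.539, 0.842, -0.0]
contact_force: [-0.3, 1.2, 0.7]
width: 0.646
finger_force: 0.0
time_s: 26.5
tcp_pos: [0.462, 0.1274, 0.0793]
ee_rot: [0.0, 0.538, 0.843, 0.0]
contact_force: [-0.3, 0.4, 0.1]
width: 0.654
finger_force: 0.0
([-0.0001, 0.0006, 0.0763], -0.002, 'q7', np.float64(0.22))
```

```bash
python3 -m crank '.65 0 0 .04 0 0 0;.65 0 0 .06 0 0 0;.65 0 0 .071 0 0 0;.65 0 0 .075 0 0 0';python3 -m crank '.2 0 0 0 0 0 0;.2 0 0 0 0 0 0;.2 0 0 0 0 0 0;.2 0 0 0 0 0 0';python3 -m crank '.2 0 0 -.03 0 0 0;.2 0 0 -.07 0 0 0;.2 0 0 -.11 0 0 0;.2 0 0 -.12 0 0 0'; python3 -c "
from lib import *
print(step([.627,-.118,.1],-.1))"
```

```text
time_s: 26.9
tcp_pos: [0.4614, 0.1271, 0.0033]
ee_rot: [-0.0, 0.538, 0.843, -0.0]
contact_force: [0.1, 0.3, -0.6]
width: 0.654
finger_force: 0.0
time_s: 27.3
tcp_pos: [0.4621, 0.1268, 0.0049]
ee_rot: [0.0, 0.539, 0.843, 0.001]
contact_force: [-0.7, 0.1, 8.0]
width: 0.406
finger_force: 50.7
time_s: 27.7
tcp_pos: [0.4632, 0.127, 0.1279]
ee_rot: [0.001, 0.539, 0.842, 0.002]
contact_force: [0.2, -0.4, -1.2]
width: 0.404
finger_force: 50.4
([-0.2911, 0.0458, 0.028], 0.533, 'q7', np.float64(0.18))
```

```bash
python3 -m crank '.2 -.291 .046 .01 0 0 .53;.2 -.291 .046 .01 0 0 .53;.2 -.291 .046 .01 0 0 .53;.2 -.291 .046 .01 0 0 .53;.2 -.291 .046 .01 0 0 .53;.2 -.291 .046 .01 0 0 .53;.2 -.291 .046 .028 0 0 .53;.2 -.291 .046 .028 0 0 .53;.2 -.291 .046 .028 0 0 .53';python3 -m crank '.2 0 0 .03 0 0 0;.2 0 0 .06 0 0 0;.2 0 0 .08 0 0 0;.2 0 0 .088 0 0 0;.2 0 0 .088 0 0 0'
```

```text
time_s: 28.6
tcp_pos: [0.6247, -0.1177, 0.0956]
ee_rot: [-0.001, 0.74, 0.672, -0.0]
contact_force: [0.9, 0.9, -0.9]
width: 0.403
finger_force: 50.3
time_s: 29.1
tcp_pos: [0.6251, -0.1174, 0.0085]
ee_rot: [-0.0, 0.74, 0.672, 0.0]
contact_force: [0.0, 0.2, -0.3]
width: 0.404
finger_force: 52.0
```

```bash
python3 -m crank '.2 0 0 .001 0 0 0;.6 0 0 0 0 0 0;.6 0 0 0 0 0 0;.6 0 0 -.03 0 0 0;.6 0 0 -.07 0 0 0;.55 0 0 -.1 0 0 0;.5 0 0 -.11 0 0 0'; python3 -c "
from lib import *
print(step([.471,-.001,.07],-1.21))"
```

```text
time_s: 29.8
tcp_pos: [0.6268, -0.1187, 0.1216]
ee_rot: [0.002, 0.741, 0.672, 0.002]
contact_force: [0.5, -0.1, 1.2]
width: 0.503
finger_force: 0.0
([0.102, -0.1667, 0.0509], 1.113, 'q7', np.float64(0.29))
```

```bash
python3 -m crank '.5 .102 -.167 .01 0 0 1.11;.5 .102 -.167 .01 0 0 1.11;.5 .102 -.167 .01 0 0 1.11;.5 .102 -.167 .05 0 0 1.11;.5 .102 -.167 .05 0 0 1.11;.5 .102 -.167 .05 0 0 1.11;.5 .102 -.167 .05 0 0 1.11;.5 .102 -.167 .05 0 0 1.11;.5 .102 -.167 .05 0 0 1.11;.5 .102 -.167 .05 0 0 1.11'
python3 - <<'E'
from lib import *
print(step([.471,-.001,.003],-1.21))
f=bot.grab_frame("scene");cv2.imwrite("pics/l1.png",cv2.resize(f["color"][150:330,190:490,::-1],(750,450),interpolation=2))
E
```

```text
time_s: 30.8
tcp_pos: [0.4689, -0.0006, 0.0679]
ee_rot: [0.0, 0.983, 0.182, -0.0]
contact_force: [0.1, 0.8, 0.6]
width: 0.504
finger_force: 0.0
([0.0018, 0.0011, 0.0649], 0.005, 'q7', np.float64(-0.8))
```

View pics/l1.png

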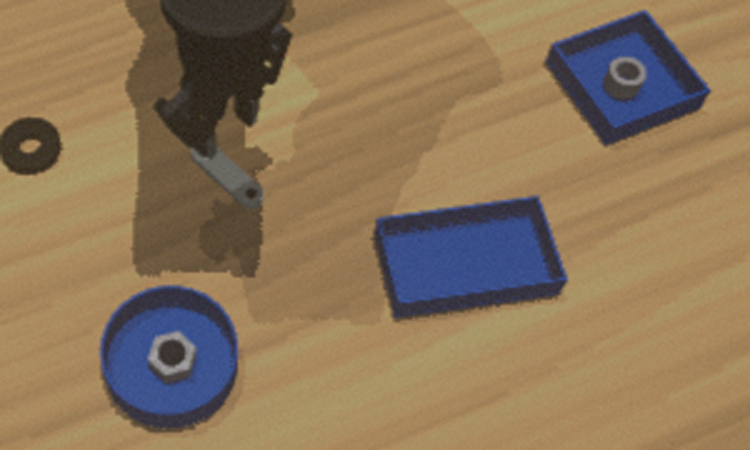

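The tall ring lies flat in the square tray and the nut flat in the pot. The gripper straddles the link.

```bash
python3 -m crank '.5 .002 .001 .03 0 0 0;.5 .002 .001 .05 0 0 0;.5 .002 .001 .06 0 0 0;.5 .002 .001 .065 0 0 0';python3 -m crank '.1 0 0 0 0 0 0;.1 0 0 0 0 0 0;.1 0 0 0 0 0 0;.1 0 0 0 0 0 0';python3 -m crank '.1 0 0 -.03 0 0 0;.1 0 0 -.07 0 0 0;.1 0 0 -.11 0 0 0;.1 0 0 -.12 0 0 0'; python3 -c "
from lib import *
print(step([.639,.162,.1],-.265))"
```

```text
time_s: 31.25
tcp_pos: [0.4709, -0.0013, 0.0025]
ee_rot: [-0.0, 0.983, 0.181, -0.0]
contact_force: [0.5, -0.4, 0.3]
width: 0.5
finger_force: 0.0
time_s: 31.65
tcp_pos: [0.4716, -0.0008, 0.0036]
ee_rot: [-0.0, 0.983, 0.181, 0.0]
contact_force: [-1.3, -0.5, 5.6]
width: 0.254
finger_force: 49.7
time_s: 32.05
tcp_pos: [0.4726, -0.0009, 0.1262]
ee_rot: [-0.0, 0.984, 0.181, 0.002]
contact_force: [0.4, 0.9, -1.2]
width: 0.256
finger_force: 49.4
([0.2133, -0.0931, 0.0271], -0.942, 'q7', np.float64(-0.9))
```

```bash
python3 -m crank '.1 .213 -.093 .01 0 0 -.94;.1 .213 -.093 .01 0 0 -.94;.1 .213 -.093 .01 0 0 -.94;.1 .213 -.093 .01 0 0 -.94;.1 .213 -.093 .01 0 0 -.94;.1 .213 -.093 .01 0 0 -.94;.1 .213 -.093 .027 0 0 -.94;.1 .213 -.093 .027 0 0 -.94;.1 .213 -.093 .027 0 0 -.94;.1 .213 -.093 .027 0 0 -.94'; python3 -c "
from lib import *
print(step([.639,.162,.007],-.265))"
```

```text
time_s: 33.05
tcp_pos: [0.6373, 0.1617, 0.0965]
ee_rot: [0.0, 0.795, 0.606, 0.0]
contact_force: [0.5, 0.4, -0.3]
width: 0.259
finger_force: 49.4
([0.0007, 0.0015, 0.0895], -0.003, 'q7', np.float64(-0.27))
```

```bash
python3 -m crank '.1 .001 .001 .04 0 0 0;.1 .001 .001 .07 0 0 0;.1 .001 .001 .083 0 0 0;.1 .001 .001 .088 0 0 0';python3 -m crank '.1 0 0 .001 0 0 0;.1 0 0 .002 0 0 0'
```

```text
time_s: 33.45
tcp_pos: [0.6382, 0.1623, 0.0074]
ee_rot: [-0.0, 0.795, 0.606, -0.001]
contact_force: [-0.2, 0.2, -0.0]
width: 0.255
finger_force: 49.4
time_s: 33.65
tcp_pos: [0.6393, 0.1626, 0.0074]
ee_rot: [0.0, 0.795, 0.607, 0.001]
contact_force: [-0.3, -0.4, -1.0]
width: 0.257
finger_force: 49.4
```

```bash
python3 -m crank '.1 0 0 .0015 0 0 0;.1 0 0 .0015 0 0 0';python3 -m crank '.5 0 0 0 0 0 0;.5 0 0 0 0 0 0;.5 0 0 -.03 0 0 0;.5 0 0 -.07 0 0 0;.5 0 0 -.12 0 0 0;.5 -.02 -.15 -.15 0 0 0;.5 -.02 -.15 -.15 0 0 0;.5 -.02 -.15 -.15 0 0 0;.5 -.02 -.15 -.15 0 0 0;.5 -.02 -.15 -.15 0 0 0'
python3 - <<'E'
from lib import *
f=bot.grab_frame("scene")["color"][140:340,60:490,::-1];cv2.imwrite("pics/e1.png",cv2.resize(f,(800,372),interpolation=2))
E
```

```text
time_s: 33.85
tcp_pos: [0.6394, 0.1627, 0.0066]
ee_rot: [0.0, 0.795, 0.607, 0.001]
contact_force: [-4.1, -1.7, 15.0]
width: 0.254
finger_force: 51.2
time_s: 34.85
tcp_pos: [0.4879, 0.1838, 0.1554]
ee_rot: [-0.001, 0.794, 0.607, 0.001]
contact_force: [1.3, 0.5, 0.3]
width: 0.501
finger_force: 0.0
```

View pics/e1.png

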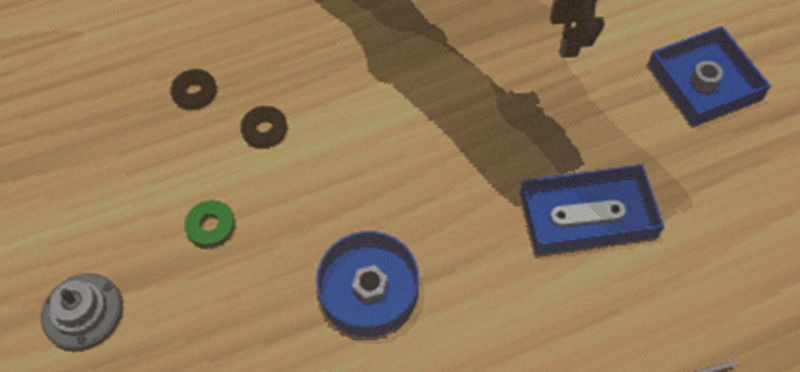

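The picture shows all five parts in place: stack on the post, nut in the pot, link in the trough, tall ring in the tray. The look-alikes are untouched.

```bash
python3 -m crank '.5 0 0 0 0 0 0;.5 0 0 0 0 0 0' && python3 -c "
from cell import bot
print(bot.hand_in())"
```

```text
time_s: 35.1
tcp_pos: [0.4895, 0.1822, 0.1543]
ee_rot: [0.0, 0.795, 0.606, -0.0]
contact_force: [0.1, 0.2, 0.2]
width: 0.496
finger_force: 0.0
the job is handed in; nothing more can be done
None
```

I handed the job in at about 35 s: the wide ring, then the mid ring, are on the pivot post, with the tall ring flat in the square tray, the nut flat in the round pot and the link in the trough, all confirmed in the final picture; the hand-in returned no verdict.

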